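# Bolt down the capping press with the click wrench

## Task

First clear the front of the capping press: stand the amber oil jar upright on the blue drip mat, and stack all the loose cartons squarely on the carton that stands on the little wooden pallet, making one straight column flush with that bottom carton. Then swing the torque wrench on the press's hold-down bolt clockwise (its handle towards the robot's left) until the bolt has seated and the wrench clicks over, the handle bending at its hinge; stop there and do not force the handle on to its stop. Finally ratchet the handle back to the robot's right, about to where you found it, leave the bolt tight, and leave the other things on the bench alone.

Things in the scene. Friction and masses are not known exactly. Their poses are not given: they have to be found in the camera images.
- carton_1: kraft cardboard carton with a round white label on top, 96 (own x) x 56 (own y) x 50 mm high, 0.2 kg, closed and rigid, standing flat on the bench in front of the press; origin: centre of its underside; one of up to five, all alike (absent in some starts)
- carton_2: kraft cardboard carton with a round white label on top, 96 (own x) x 56 (own y) x 50 mm high, 0.2 kg, closed and rigid, standing flat on the bench in front of the press; origin: centre of its underside; one of up to five, all alike (absent in some starts)
- carton_3: kraft cardboard carton with a round white label on top, 96 (own x) x 56 (own y) x 50 mm high, 0.2 kg, closed and rigid, standing flat on the bench in front of the press; origin: centre of its underside; one of up to five, all alike (absent in some starts)
- carton_4: kraft cardboard carton with a round white label on top, 96 (own x) x 56 (own y) x 50 mm high, 0.2 kg, closed and rigid, standing flat on the bench in front of the press; origin: centre of its underside; one of up to five, all alike (absent in some starts)
- carton_5: kraft cardboard carton with a round white label on top, 96 (own x) x 56 (own y) x 50 mm high, 0.2 kg, closed and rigid, standing flat on the bench in front of the press; origin: centre of its underside; one of up to five, all alike (absent in some starts)
- carton_base: the bottom carton of the column, same make and size as the others (96 along own x, 56 along own y, 50 mm high), loose, standing on a fixed wooden pallet 150 x 112 x 18 mm at the robot's left; origin: centre of its underside; its top is 50 mm above that. It stays where it is; the others go on top with their long sides along its own long side (either way round)
- oil_jar: squat round amber jar with black cap and paper label, 62 mm diameter, 52 mm high, 0.2 kg, standing upright among the cartons; origin: centre of its underside
- drip_mat: flat blue silicone drip mat, 180 (own x) x 140 (own y) x 4 mm thick, fixed on the bench at the robot's right, empty; origin: centre of its underside; the jar belongs wholly or almost wholly on it (its centre within 80 mm along own x and 55 mm along own y of the mat's centre)
- bolt_axis (a point): point on the vertical axis of the hold-down bolt, on the press's front left lug, 45 mm above the bench, level with the wrench handle. The grey press is fixed: its base is 260 x 150 mm and reaches about 235 mm from the bolt away from the robot and 130 mm to the robot's right; its head, 255 to 385 mm above the bench, overhangs the base from 55 mm beyond the bolt, with a lever on its right: do not swing the arm through it
- handle_grip (a point): middle of the black wrench grip (110 mm long, 26 mm diameter, lying level, its axis 45 mm above the bench, so its underside is 32 mm above the bench), 210 mm from the bolt axis when unbent; the grip's end is 265 mm from the bolt axis. Its own x axis points along the handle away from the bolt
- bolt (a joint): turn of the bolt, rad, growing clockwise seen from above (tightening); starts loose at 0 to 0.12, turns with a light drag of 0.6 N m (3 N at the grip), and seats hard at 0.95. It does not turn back by itself
- ratchet (a joint): turn of the wrench head relative to the bolt, rad, 0 when the pawl drives the bolt clockwise; negative when the wrench is swung back (counter-clockwise), which goes freely (0.08 N m) down to -1.7 without turning the bolt. Starts at -0.65 to -0.45: that much free play must be taken up before the bolt turns
- click_hinge (a joint): bend of the handle at the break-over hinge in the wrench (50 mm from the bolt axis), rad: 0 = straight, growing as the handle goes on clockwise; preloaded by a spring, it gives at about 13 N at the grip, well above the drag of the bolt, then goes on bending at 13 to 16 N until its stop at 0.35, and springs straight when the handle is let go. Clicked over = bent by 0.12 or more; past 0.30 it is being forced on its stop
- oil_bottle: bystander: small amber bottle with white cap, 44 mm diameter, 90 mm high, standing on the bench; origin: centre of its underside
- tin_a: bystander: aluminium candle tin, 68 mm diameter, 48 mm high
- tin_b: bystander: white candle tin, 68 mm diameter, 48 mm high
- wick_spool: bystander: white wick spool, 60 mm diameter, 56 mm high
- label_roll: bystander: roll of labels lying flat, 90 mm diameter, 40 mm high
- scraper: bystander: spatula lying on the bench
- dye_jar: bystander: small red jar with white cap, 52 mm diameter, 60 mm high

How it is judged:
On the way, in this order (a step that is already met when the one before it is completed fails the run):
1. the oil jar stands on the drip mat and all loose cartons are stacked in the column (horizontal distance between each of carton_1, carton_2, carton_3, carton_4, carton_5 and carton_base below 0.015 m and angle between the x axis of each of carton_1, carton_2, carton_3, carton_4, carton_5 and the x axis of carton_base, either way round below 0.14 rad and angle between the z axis of each of carton_1, carton_2, carton_3, carton_4, carton_5 and the z axis of carton_base, either way round below 0.06 rad and height (world z) of each of carton_1, carton_2, carton_3, carton_4, carton_5 above 0.06 m and linear speed of each of carton_1, carton_2, carton_3, carton_4, carton_5, oil_jar below 0.03 m/s and x of oil_jar in the frame of drip_mat between -0.08 and 0.08 m and y of oil_jar in the frame of drip_mat between -0.055 and 0.055 m and z of oil_jar in the frame of drip_mat below 0.012 m and angle between oil_jar's own z axis and vertical below 0.08 rad), for 0.3 s.
2. the bolt is seated and the wrench has clicked over (handle bent by 0.12 rad or more at its hinge) (value of joint bolt above 0.92 rad and value of joint click_hinge above 0.12 rad), for 0.1 s.
3. the handle is straight again and ratcheted back by at least 0.8 rad, with the bolt still seated (value of joint ratchet below -0.8 rad and value of joint click_hinge below 0.05 rad and value of joint bolt above 0.92 rad), for 0.2 s.
At the end, for the whole second after the job is handed in: Cartons at rest in one column on the bottom carton (centres within 15 mm, long sides within 8 degrees of it, level); oil jar upright on the drip mat; bolt seated (over 0.92 rad); handle straight and ratcheted back by at least 0.8 rad (all of step 1 and all of step 3 and angle between carton_base's own z axis and vertical below 0.06 rad); the robot touches nothing.
It fails at once if the handle is forced on to its stop after the click (bent beyond 0.30 rad) (value of joint click_hinge above 0.3 rad).
It fails at once if a bystander is moved by more than 50 mm (distance of any of oil_bottle, tin_a, tin_b, wick_spool, label_roll, scraper, dye_jar from where it was at the start of the episode above 0.05 m).
Of carton_1, carton_2, carton_3, carton_4, carton_5 only 3 to 5 are there at a start; the rules pass over those that are not, and their reading is None.
At some moment in a run one of oil_jar may be knocked a few centimetres aside while the robot is not near it.
Once in a run the grip may slacken for a moment while it holds something.
It also fails if it takes over 210 s, if anything falls off the work surface, if the arm or the gripper's body presses on something with over 40 N, if the wrist force passes 120 N, or if a joint passes its speed limit or range.

## Robot

A 7-joint arm with a two-finger parallel gripper is mounted at the origin on the work surface. World frame = base frame: x ahead of the robot, y to its left, z up, the work surface at z = 0. Lengths are in m, angles in rad, forces in N, time in s.
With the tool pointing down it reaches from about 0.425 to 0.925 m from the base axis. Payload 6.8 kg.
Tool frame: the origin (TCP) lies between the finger pads; the fingertips stand 14 mm ahead of it and the grasp point (between the pads) lies 5 mm behind it; z points along the fingers, y is the line along which they close (so a half turn about z gives the same grasp; the last joint's range is limited). The gripper opens to 85 mm and grips with 20 to 120 N. Pads are 22 mm wide; open, the fingers measure 114 mm over their backs; the gripper's body (76 mm by 85 mm) begins 54 mm behind the grasp point. The pads swing forward as they close: fully open they stand 13 mm farther back than shut.
Start: joints at [1.24, 0.477, 0.022, 1.555, -0.011, 1.109, -0.083], TCP at [0.149, -0.658, 0.245] pointing down, gripper open.
Joint ranges: [-2.96, 2.96], [-0.34, 2.1], [-1.41, 1.46], [0.24, 2.44], [-1.37, 4.51], [0.17, 1.92], [-2.96, 2.96]. Speed limits (rad/s): [2.39, 2.39, 3.14, 3.14, 3.14, 3.14, 3.14].

## Interface

Orientations are given as a rotation vector (axis times angle).
In Python, from bench import r, eyes, ticket gives the robot as it stands. The module is installed in compiled form; this text tells all that it offers.
- The arm moves only by the tool arm_command, never from a script. Its argument "plan" is text: rows parted by semicolons, each of 4 numbers parted by spaces: the shift along the tool's x, y, z in m, then the turn about the tool's z in degrees. In form: tx ty tz yaw; .... A call has 1 to 20 rows; each row shifts and turns the commanded pose from where the row before left it, along the tool's axes as they then stand; what a row does not reach is not made up. A row lasts 1/8 s, in which the tool goes at most 62.5 mm and 10.7 degrees, less where a joint would pass 70% of its speed; a pose out of reach is approached as far as the arm can. A call is refused whole if a number of a shift passes 0.0625 or a number of a turn 10.7, either way. A call with a gripper value outside its range is refused whole. "hand" is the closure, from -1 (fully open) to 1 (shut), set as the call begins (left out, the last holds). The fingers move at their own pace and stop on an object; "grip_force" is the grip in N (left out, the last holds). Time passes only in rows, so rows that do not move let the fingers close. It gives the time, the measured TCP pose, the force, the opening and the grip force at its end, in the units of the state.
- r.get_obs(): the state, without advancing time (a new reading comes with each control period).
- eyes.grab_frame(name): name is "scene" or "top"; returns (picture, depth): 480x640x3 uint8, red, green, blue; 480x640 float32, m along the optical axis (not along the pixel's ray), 0 where there is no reading.
- eyes.calibration(name): a dict with "fov_y" (degrees; the focal length in pixels is half the picture's height over the tangent of half this angle, whatever the lens; pixels are square), "cx", "cy" (the principal point, pixels), "origin" and "attitude" of the camera in the world. Camera axes: x right, y up, looking along -z (the intrinsics and any distortion apply to the point x, -y, -z); pixel columns grow to the right and rows downward; lengths in m; the calibration is good to about 2 mm. A picture is of the moment at which its call begins. calibration takes no time and is no camera call.
- ticket.hand_in(): hands the job in; it is judged then, once.
The state is a dict: "clock": time; "joints": joint angles; "qvel": joint speeds; "tau": joint torques, N m; "tcp_pos": TCP position; "orientation": TCP orientation; "contact_force": force on the tool from outside, world axes, zero at the start; "moment": the same for the moment, N m; "grip_width": finger opening in m; "gripper_force": force on a finger pad.
Only numpy, scipy, OpenCV 4.12 (cv2) and the standard library are available. Lean on these libraries where they do the work, as an engineer would, in place of code of your own. Each camera call takes 0.05 s, during which the arm holds its last target. There are 200 camera calls.

## Working session

There is one attempt and no reset: what is moved stays moved. The work goes in short steps, Python scripts to look and compute and a tool call to move; the robot and the scene stay as the last step left them, time stands still between calls to the robot, and variables do not carry over. Pictures are saved under pics/ and viewed, at most 14 in all, crops included, and the job is handed in when it is done.

Besides the shell and the picture viewer there is one more tool, called after "Emit:" as name(argument=value, ...), one argument or row to a line, values as JSON. arm_command: Moves the arm, as the interface text tells. Its arguments: {"type":"object","properties":{"plan":{"type":"string"},"hand":{"type":"number"},"grip_force":{"type":"number"}},"required":["plan"]}

```bash
mkdir -p pics; python3 - <<'E'
from bench import r, eyes
import cv2, numpy as np
for n in ("scene","top"):
    p,d=eyes.grab_frame(n); cv2.imwrite(f"pics/{n}0.png",p[:,:,::-1]); np.save(f"{n}_d.npy",d); np.save(f"{n}_p.npy",p)
    print(n,eyes.calibration(n),d.min(),d.max())
print(r.get_obs())
E
```

```text
scene {'fov_y': 52.34419061619342, 'cx': 318.7738626421475, 'cy': 241.74723054813325, 'origin': array([1.08923841, 0.16756937, 1.00716543]), 'attitude': array([0.40538442, 0.54869037, 1.80247445])} 0.0 2.901631
top {'fov_y': 50.407694060085355, 'cx': 320.96610041624393, 'cy': 240.25938994301157, 'origin': array([ 0.41166067, -0.00675259,  1.32743099]), 'attitude': array([ 0.05688706, -0.05411488, -1.56695623])} 0.0 2.175894
{'clock': 0.1, 'joints': array([ 1.23989818,  0.47768839,  0.02236044,  1.55632928, -0.0114913 ,
        1.10929703, -0.08309561]), 'qvel': array([ 0.00052643, -0.00134096,  0.0016898 , -0.00325639,  0.00016667,
        0.00026575,  0.00052021]), 'tau': array([ 4.75604684e-03, -5.97755706e+01,  1.61398150e+00, -2.81950361e+01,
        1.28613354e-02,  5.09495119e-03, -9.36057205e-06]), 'tcp_pos': array([ 0.14901679, -0.65783589,  0.24445258]), 'orientation': array([-3.12056312e+00, -3.49093114e-01,  4.80645493e-04]), 'contact_force': array([-0.11439484,  0.78406536, -0.19739433]), 'moment': array([0.00525824, 0.0194054 , 0.00361806]), 'gripper_force': 0.0, 'grip_width': 0.0856523631149396}
```

View pics/top0.png

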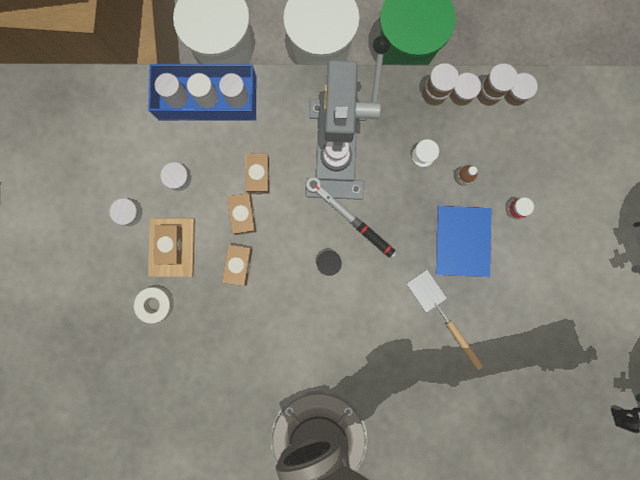

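View pics/scene0.png

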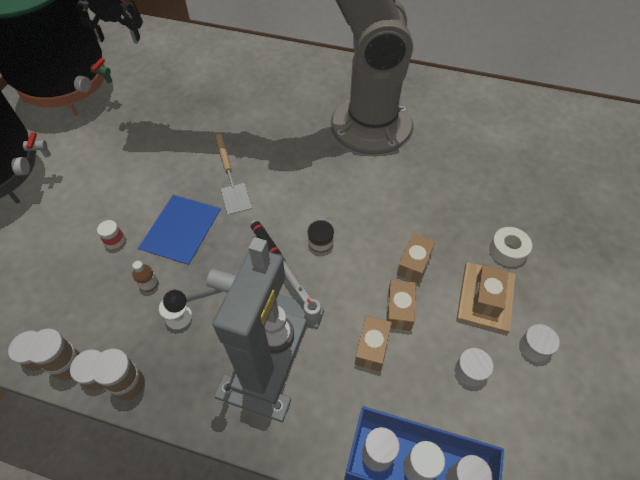

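The top view shows three loose cartons at about (257,172), (240,213) and (236,265). The base carton is on its pallet at (167,245), the jar at (329,262) and the mat at (464,241). The wrench runs from the bolt at (313,185) to the grip end at (394,254). The scene view agrees. Next I'll turn these pixels into positions.

```bash
cat > h.py <<'E'
import cv2, numpy as np
from scipy.spatial.transform import Rotation as R
from bench import r, eyes
def cloud(n, save=None):
    p,d=eyes.grab_frame(n); c=eyes.calibration(n)
    if save: cv2.imwrite(save,p[:,:,::-1])
    f=240/np.tan(np.radians(c['fov_y']/2)); v,u=np.mgrid[:480,:640]
    P=np.stack([(u-c['cx'])/f*d,-(v-c['cy'])/f*d,-d],-1)
    return p,d,P@R.from_rotvec(c['attitude']).as_matrix().T+c['origin']
def blobs(m,W,amin):
    n,l,s,_=cv2.connectedComponentsWithStats(m.astype(np.uint8))
    for i in range(1,n):
        if s[i,4]>=amin:
            k=l==i; yield k,W[k]
def rect(xy):
    (c,(a,b),_) ,bx=cv2.minAreaRect((xy*1000).astype(np.float32)),None
    bx=cv2.boxPoints(cv2.minAreaRect((xy*1000).astype(np.float32)))
    e=[bx[1]-bx[0],bx[2]-bx[1]]; e=max(e,key=np.linalg.norm)
    return np.array(c)/1000, sorted([round(a),round(b)]), np.degrees(np.arctan2(e[1],e[0]))%180
def cartons(n="top",save=None):
    p,d,W=cloud(n,save); hsv=cv2.cvtColor(p,cv2.COLOR_RGB2HSV); out=[]
    z=W[...,2]; ok=(d>0)&(W[...,0]<.85)&(W[...,0]>.3)&(W[...,1]>.1)&(W[...,1]<.7)
    kraft=(hsv[...,0]>5)&(hsv[...,0]<25)&(hsv[...,1]>70)
    kraft=cv2.morphologyEx(kraft.astype(np.uint8),cv2.MORPH_CLOSE,np.ones((11,11)))>0
    for k,Q in blobs(ok&kraft&(z>.035),W,150):
        zt=np.percentile(Q[:,2],90); T=Q[abs(Q[:,2]-zt)<.012]
        lab=k&(hsv[...,1]<60)&(abs(z-zt)<.012)
        print(n,'carton top z %.3f'%zt,*rect(T[:,:2]),'label',W[lab].mean(0).round(4),lab.sum())
    return p,d,W,hsv
E
python3 - <<'E'
from h import *
for n in ("top","scene"):
    p,d,W,hsv=cartons(n)
    z=W[...,2]; ok=d>0
    b=(hsv[...,0]>100)&(hsv[...,0]<125)&(hsv[...,1]>150)&ok&(W[...,0]<.75)&(W[...,1]<0)&(z<.03)
    for k,Q in blobs(b,W,600): print('mat',rect(Q[:,:2]),np.median(Q[:,2]))
    for k,Q in blobs(ok&(z>.04)&(z<.07)&(p.max(2)<75)&(abs(W[...,1])<.25)&(W[...,0]>.35)&(W[...,0]<.8),W,60):
        print('dark',Q.mean(0).round(4),rect(Q[:,:2]),len(Q))
    for k,Q in blobs(ok&(((hsv[...,0]<6)|(hsv[...,0]>174))&(hsv[...,1]>150))&(abs(W[...,1])<.25)&(W[...,0]>.35)&(W[...,0]<.8),W,6): print('red',Q.mean(0).round(4),len(Q))
    for k,Q in blobs(ok&(z>.02)&(W[...,0]>.2)&(W[...,0]<.75)&(W[...,1]<.6)&(W[...,1]>-.6),W,60): print('obj',Q.mean(0).round(3),Q.max(0).round(3),Q.min(0).round(3))
    bench=ok&(abs(z)<.02)&(W[...,0]>.3)&(W[...,0]<.7)&(abs(W[...,1])<.5); print('bench',np.percentile(z[bench],[10,50,90]))
E
```

```text
top carton top z 0.054 [0.67405383 0.16045274] [54, 96] 1.1475242 label [0.675  0.1606 0.0512] 56
top carton top z 0.054 [0.5700578  0.19957916] [55, 96] 9.408839 label [0.574  0.1994 0.0514] 44
top carton top z 0.072 [0.49057581 0.38297162] [60, 95] 0.29008496 label [0.4909 0.3831 0.0695] 53
top carton top z 0.054 [0.43957532 0.20890776] [56, 95] 171.17451 label [0.4424 0.2116 0.0517] 51
mat (array([ 0.50645697, -0.38564972]), [118, 176], np.float32(177.13472)) 0.004807523891686816
dark [ 0.5046 -0.14    0.0564] (array([ 0.50495609, -0.14070454]), [24, 67], np.float32(48.572205)) 252
dark [ 0.4591 -0.0186  0.0535] (array([ 0.45728818, -0.01697356]), [34, 57], np.float32(121.58139)) 131
red [ 0.5306 -0.1122  0.0579] 21
red [ 0.4798 -0.1698  0.0569] 21
obj [ 0.665 -0.054  0.151] [0.75  0.034 0.391] [ 0.458 -0.19   0.02 ]
obj [ 0.727 -0.27   0.057] [ 0.75  -0.241  0.064] [ 0.7   -0.3    0.048]
obj [0.621 0.18  0.049] [0.722 0.234 0.059] [0.519 0.133 0.02 ]
obj [0.665 0.369 0.047] [0.699 0.406 0.056] [0.634 0.338 0.02 ]
obj [ 0.667 -0.368  0.062] [ 0.694 -0.352  0.097] [ 0.65  -0.395  0
[... 1594 characters left out ...]
23  0.049] [0.48  0.006 0.059] [ 0.414 -0.056  0.02 ]
obj [0.344 0.418 0.039] [0.385 0.464 0.049] [0.293 0.374 0.02 ]
obj [0.449 0.207 0.049] [0.492 0.241 0.058] [0.387 0.173 0.02 ]
obj [ 0.681 -0.368  0.059] [ 0.697 -0.353  0.095] [ 0.655 -0.398  0.02 ]
obj [0.5   0.377 0.047] [0.561 0.437 0.076] [0.41  0.324 0.02 ]
obj [ 0.746 -0.103  0.309] [ 0.75  -0.081  0.313] [ 0.74  -0.123  0.302]
obj [0.632 0.178 0.05 ] [0.725 0.233 0.058] [0.52  0.131 0.02 ]
obj [ 0.74  -0.27   0.057] [ 0.75  -0.243  0.063] [ 0.716 -0.301  0.022]
obj [0.579 0.493 0.047] [0.609 0.529 0.056] [0.54  0.462 0.02 ]
obj [0.672 0.368 0.047] [0.702 0.403 0.055] [0.632 0.336 0.02 ]
bench [-0.00034611  0.00232309  0.00593681]
```

Emit:
arm_command(
  plan="0 0 0 -10.6;0 0 0 -10.6;0 0 0 -10.6;0 0 0 -10.6;0 0 0 -10.6;0 0 0 -10.6;0 0 0 -10.6;0.036 0.03 0 0;0.036 0.03 0 0;0.036 0.03 0 0;0.036 0.03 0 0;0.036 0.03 0 0;0.036 0.03 0 0;0.036 0.03 0 0;0.036 0.03 0 0;0.036 0.03 0 0;0.036 0.03 0 0;0 0 0 0",
  hand=-1,
  grip_force=60,
)

```text
clock: 2.45
tcp_pos: [0.4707, -0.3106, 0.2455]
orientation: [2.272, 2.17, 0.004]
contact_force: [-1.2, 0.0, 0.5]
grip_width: 0.0855
gripper_force: 0.0
```

```bash
cat > go.py <<'E'
import sys, numpy as np
from bench import r
from scipy.spatial.transform import Rotation as R
o=r.get_obs(); M=R.from_rotvec(o['orientation']).as_matrix(); p=o['tcp_pos']
a=np.degrees(np.arctan2(M[1,0],M[0,0]))
print('clock %.2f'%o['clock'],'tcp',p.round(4),'toolx ang %.1f'%a,'tilt %.2f'%np.degrees(np.arccos(-M[2,2])),'w %.4f'%o['grip_width'],'F',o['contact_force'].round(1),'q7 %.2f'%o['joints'][6])
# args: x,y,z[,ang] ... ; turn made first, then the shift in turned axes
for t in sys.argv[1:]:
    v=[float(s) for s in t.split(',')]; b=v[3] if len(v)>3 else a
    yaw=-((b-a+180)%360-180)
    N=R.from_euler('z',-np.radians(yaw)).as_matrix()@M
    print(t,'-> yaw %.1f'%yaw,'shift',(N.T@(np.array(v[:3])-p)).round(4)); p=np.array(v[:3]); a=b; M=N
E
python3 go.py 0.446,-0.023,0.245,87 0.446,-0.023,0.025
```

```text
clock 2.45 tcp [ 0.4707 -0.3106  0.2455] toolx ang 87.4 tilt 0.13 w 0.0855 F [-1.2  0.   0.5] q7 0.28
0.446,-0.023,0.245,87 -> yaw 0.4 shift [ 0.2859 -0.0398  0.0009]
0.446,-0.023,0.025 -> yaw -0.0 shift [-0.0004 -0.0004  0.22  ]
```

Emit:
arm_command(
  plan="0.0357 -0.005 0 0;0.0357 -0.005 0 0;0.0357 -0.005 0 0;0.0357 -0.005 0 0;0.0357 -0.005 0 0;0.0357 -0.005 0 0;0.0357 -0.005 0 0;0.0357 -0.005 0 0;0 0 0.03 0;0 0 0.03 0;0 0 0.03 0;0 0 0.03 0;0 0 0 0;0 0 0 0",
)

```text
clock: 4.2
tcp_pos: [0.4435, -0.0278, 0.1261]
orientation: [2.28, 2.16, 0.001]
contact_force: [0.6, -0.1, -0.7]
grip_width: 0.0856
gripper_force: 0.0
```

```bash
python3 - <<'E'
from h import *
p,d,W=cloud("top","pics/t1.png"); print(np.round(W[262,329],3))
p,d,W=cloud("scene"); z=W[...,2]
for k,Q in blobs((d>0)&(z>.03)&(z<.065)&(p.max(2)<75)&(abs(W[...,1])<.1)&(W[...,0]>.38)&(W[...,0]<.53),W,60): print('dark',Q.mean(0).round(4),rect(Q[:,:2]),len(Q))
E
python3 go.py 0.446,-0.023,0.025
```

```text
[ 0.435 -0.018  0.51 ]
dark [ 0.4525 -0.0218  0.0519] (array([ 0.44777457, -0.02233952]), [57, 63], np.float32(151.20149)) 509
clock 4.30 tcp [ 0.4439 -0.0277  0.1265] toolx ang 86.9 tilt 0.13 w 0.0854 F [-0.4 -0.1 -0.7] q7 -0.40
0.446,-0.023,0.025 -> yaw -0.0 shift [0.0048 0.0016 0.1015]
```

Next I'll lower, grip and lift a little.

Emit:
arm_command(
  plan="0.005 0.002 0.02 0;0 0 0.02 0;0 0 0.02 0;0 0 0.02 0;0 0 0.012 0;0 0 0.008 0;0 0 0 0",
)

```text
clock: 5.18
tcp_pos: [0.4454, -0.0225, 0.0254]
orientation: [2.279, 2.162, -0.0]
contact_force: [0.8, -0.6, -0.3]
grip_width: 0.0854
gripper_force: 0.0
```

Emit:
arm_command(
  plan="0 0 0 0;0 0 0 0;0 0 0 0;0 0 0 0;0 0 0 0;0 0 0 0;0 0 -0.02 0;0 0 -0.02 0;0 0 -0.02 0;0 0 0 0",
  hand=1,
  grip_force=60,
)

```text
clock: 6.42
tcp_pos: [0.4462, -0.0227, 0.0865]
orientation: [2.278, 2.16, 0.003]
contact_force: [0.6, -0.6, -2.1]
grip_width: 0.0608
gripper_force: 65.6
```

```bash
python3 go.py 0.507,-0.378,0.085 0.507,-0.378,0.033
```

```text
clock 6.42 tcp [ 0.4462 -0.0227  0.0865] toolx ang 86.9 tilt 0.18 w 0.0608 F [ 0.6 -0.6 -2.1] q7 -0.48
0.507,-0.378,0.085 -> yaw -0.0 shift [-0.3516  0.0797  0.0018]
0.507,-0.378,0.033 -> yaw -0.0 shift [ 0.     -0.0002  0.052 ]
```

Emit:
arm_command(
  plan="0 0 -0.025 0;0 0 -0.025 0;-0.0352 0.008 0 0;-0.0352 0.008 0 0;-0.0352 0.008 0 0;-0.0352 0.008 0 0;-0.0352 0.008 0 0;-0.0352 0.008 0 0;-0.0352 0.008 0 0;-0.0352 0.008 0 0;-0.0352 0.008 0 0;-0.0352 0.008 0 0;0 0 0 0;0 0 0.025 0;0 0 0.025 0;0 0 0 0",
)

```text
clock: 8.43
tcp_pos: [0.5046, -0.3762, 0.0825]
orientation: [-2.274, -2.159, 0.002]
contact_force: [-0.1, -0.1, -0.8]
grip_width: 0.0608
gripper_force: 65.8
```

```bash
python3 go.py 0.507,-0.378,0.032
```

```text
clock 8.43 tcp [ 0.5046 -0.3762  0.0825] toolx ang 87.0 tilt 0.34 w 0.0608 F [-0.1 -0.1 -0.8] q7 0.21
0.507,-0.378,0.032 -> yaw -0.0 shift [-0.0019  0.0027  0.0505]
```

Emit:
arm_command(
  plan="-0.001 0.002 0.02 0;0 0 0.015 0;0 0 0.01 0;0 0 0.006 0;0 0 0 0",
)

```text
clock: 9.05
tcp_pos: [0.5083, -0.3793, 0.034]
orientation: [-2.279, -2.162, 0.0]
contact_force: [-0.8, -0.4, -1.8]
grip_width: 0.061
gripper_force: 65.8
```

Emit:
arm_command(
  plan="0 0 0 0;0 0 0 0;0 0 0 0;0 0 0 0;0 0 -0.02 0;0 0 -0.04 0;0 0 -0.05 0;0 0 -0.05 0;0 0 -0.05 0;0 0 0 0",
  hand=-1,
)

```text
clock: 10.3
tcp_pos: [0.511, -0.3803, 0.2509]
orientation: [2.272, 2.155, 0.003]
contact_force: [-0.1, 0.2, -0.3]
grip_width: 0.0855
gripper_force: 0.0
```

```bash
python3 - <<'E'
from h import *
p,d,W=cloud("scene"); z=W[...,2]
for k,Q in blobs((d>0)&(z>.03)&(z<.075)&(p.max(2)<75)&(abs(W[...,1]+.37)<.1)&(W[...,0]>.4)&(W[...,0]<.6),W,60): print('dark',Q.mean(0).round(4),rect(Q[:,:2]),len(Q))
E
python3 go.py 0.45,0,0.2,130 0.44,0.2085,0.2,171.3 
```

```text
dark [ 0.5134 -0.3762  0.0552] (array([ 0.5093429, -0.3799292]), [59, 60], np.float32(48.586792)) 507
clock 10.35 tcp [ 0.5096 -0.3797  0.2479] toolx ang 87.0 tilt 0.32 w 0.0853 F [ 0.2 -0.4 -1.5] q7 0.29
0.45,0,0.2,130 -> yaw -43.0 shift [0.3293 0.1982 0.0478]
0.44,0.2085,0.2,171.3 -> yaw -41.3 shift [0.0414 0.2046 0.0008]
```

Emit:
arm_command(
  plan="0.0376 -0.008 0 0;0.0376 -0.008 0 0;0.0376 -0.008 0 0;0.0376 -0.008 0 0;0.0376 -0.008 0 0;0.0376 -0.008 0 0;0.0376 -0.008 0 0;0.0376 -0.008 0 0;0.0376 -0.008 0 0;0.0376 -0.008 0 0;0.0346 -0.0035 0 0;0.0346 -0.0035 0 0;0.0346 -0.0035 0 0;0.0346 -0.0035 0 0;0.0346 -0.0035 0 0;0.0346 -0.0035 0 0",
)

```text
clock: 12.35
tcp_pos: [0.4376, 0.2093, 0.2436]
orientation: [-2.279, -2.162, 0.003]
contact_force: [-0.7, 0.3, 0.4]
grip_width: 0.0853
gripper_force: 0.0
```

Emit:
arm_command(
  plan="0 0 0 -10.5;0 0 0 -10.5;0 0 0 -10.5;0 0 0 -10.5;0 0 0 -10.5;0 0 0 -10.5;0 0 0 -10.5;0 0 0 -10.5;0 0 0 0;0 0 0 0",
)

```text
clock: 13.6
tcp_pos: [0.4381, 0.2085, 0.2439]
orientation: [-0.253, -3.131, 0.001]
contact_force: [1.1, -1.3, -0.7]
grip_width: 0.0855
gripper_force: 0.0
```

```bash
python3 go.py 0.4405,0.2085,0.12,171.4 0.4405,0.2085,0.024 
```

```text
clock 13.60 tcp [0.4381 0.2085 0.2439] toolx ang 170.8 tilt 0.05 w 0.0855 F [ 1.1 -1.3 -0.7] q7 0.49
0.4405,0.2085,0.12,171.4 -> yaw -0.6 shift [-0.0024  0.0004  0.1239]
0.4405,0.2085,0.024 -> yaw -0.0 shift [-0.0001  0.0001  0.096 ]
```

Emit:
arm_command(
  plan="-0.0024 0 0.04 -0.6;0 0 0.04 0;0 0 0.04 0;0 0 0.03 0;0 0 0.03 0;0 0 0.02 0;0 0 0.012 0;0 0 0.008 0;0 0 0 0;0 0 0 0",
)

```text
clock: 14.85
tcp_pos: [0.4412, 0.2087, 0.0249]
orientation: [0.231, 3.132, 0.001]
contact_force: [0.7, 0.4, -0.7]
grip_width: 0.0855
gripper_force: 0.0
```

Emit:
arm_command(
  plan="0 0 0 0;0 0 0 0;0 0 0 0;0 0 0 0;0 0 0 0;0 0 0 0;0 0 -0.02 0;0 0 -0.03 0;0 0 -0.03 0;0 0 -0.03 0;0 0 0 0",
  hand=1,
  grip_force=70,
)

```text
clock: 16.23
tcp_pos: [0.4419, 0.2089, 0.1359]
orientation: [0.232, 3.13, 0.002]
contact_force: [0.3, -0.2, -2.4]
grip_width: 0.0552
gripper_force: 74.6
```

```bash
python3 go.py 0.4905,0.382,0.133,180.3 0.4905,0.382,0.095
```

```text
clock 16.23 tcp [0.4419 0.2089 0.1359] toolx ang 171.5 tilt 0.21 w 0.0552 F [ 0.3 -0.2 -2.4] q7 0.34
0.4905,0.382,0.133,180.3 -> yaw -8.8 shift [-0.0495  0.1728  0.0033]
0.4905,0.382,0.095 -> yaw -0.0 shift [ 0.0001 -0.0001  0.038 ]
```

Emit:
arm_command(
  plan="0 0 0 -8.8;-0.0099 0.0346 0 0;-0.0099 0.0346 0 0;-0.0099 0.0346 0 0;-0.0099 0.0346 0 0;-0.0099 0.0346 0 0;0 0 0 0;0 0 0 0",
)

```text
clock: 17.23
tcp_pos: [0.4886, 0.3805, 0.1328]
orientation: [0.01, -3.14, 0.004]
contact_force: [0.1, -0.4, -1.9]
grip_width: 0.0553
gripper_force: 74.9
```

```bash
python3 go.py 0.4908,0.382,0.096,180.3 ; python3 - <<'E'
from h import *
cartons("top"); cartons("scene","pics/s2.png")
E
```

```text
clock 17.23 tcp [0.4886 0.3805 0.1328] toolx ang -179.6 tilt 0.16 w 0.0553 F [ 0.1 -0.4 -1.9] q7 0.29
0.4908,0.382,0.096,180.3 -> yaw 0.1 shift [-0.0023  0.0016  0.0367]
top carton top z 0.054 [0.62226868 0.18258444] [90, 216] 162.11505 label [0.6296 0.1778 0.0512] 101
scene carton top z 0.161 [0.50625797 0.37635956] [62, 64] 2.0071068 label [0.4969 0.3742 0.1578] 20
scene carton top z 0.054 [0.62449652 0.1820744 ] [89, 219] 162.1487 label [0.6149 0.1817 0.0524] 83
```

Emit:
arm_command(
  plan="-0.0023 0.0016 0.015 0;0 0 0.012 0;0 0 0.008 0;0 0 0 0;0 0 0.002 0;0 0 0.001 0;0 0 0 0",
)

```text
clock: 18.2
tcp_pos: [0.4916, 0.3834, 0.0965]
orientation: [-0.01, 3.141, 0.0]
contact_force: [-0.0, -1.0, -3.0]
grip_width: 0.0551
gripper_force: 75.0
```

```bash
python3 go.py 0.4908,0.382,0.094,180.3
```

```text
clock 18.20 tcp [0.4916 0.3834 0.0965] toolx ang -179.6 tilt 0.02 w 0.0551 F [-0. -1. -3.] q7 0.26
0.4908,0.382,0.094,180.3 -> yaw 0.1 shift [ 0.0008 -0.0014  0.0025]
```

Emit:
arm_command(
  plan="0 -0.001 0.002 0;0 0 0 0",
)

```text
clock: 18.45
tcp_pos: [0.4915, 0.382, 0.0941]
orientation: [0.01, -3.141, 0.001]
contact_force: [-0.4, 0.3, -1.9]
grip_width: 0.0554
gripper_force: 75.0
```

Emit:
arm_command(
  plan="0 0 0 0;0 0 0 0;0 0 0 0;0 0 0 0;0 0 -0.015 0;0 0 -0.03 0;0 0 -0.04 0;0 0 -0.04 0;0 -0.04 0 0;0 -0.04 0 0;0 -0.04 0 0;0 -0.04 0 0;0 -0.02 0 0;0 0 0 0",
  hand=-1,
)

```text
clock: 20.2
tcp_pos: [0.4932, 0.2009, 0.22]
orientation: [-0.005, 3.141, -0.001]
contact_force: [0.4, 0.5, 0.2]
grip_width: 0.0855
gripper_force: 0.0
```

```bash
python3 - <<'E'
from h import *
cartons("top"); cartons("scene","pics/s3.png")
E
python3 go.py 0.5715,0.1995,0.12,189.4 0.5715,0.1995,0.024
```

```text
top carton top z 0.054 [0.67393152 0.15998686] [54, 96] 0.9882232 label [0.6745 0.1609 0.0511] 56
top carton top z 0.054 [0.57084808 0.19982689] [55, 95] 8.725328 label [0.5718 0.1979 0.0511] 41
top carton top z 0.123 [0.48965427 0.38264685] [55, 97] 1.9611918 label [0.4823 0.3917 0.1201] 29
scene carton top z 0.122 [0.49031897 0.38053717] [57, 99] 0.86443 label [0.4913 0.3779 0.1204] 44
scene carton top z 0.054 [0.62478522 0.18155003] [89, 219] 161.94751 label [0.6176 0.1805 0.0526] 77
clock 20.30 tcp [0.4927 0.2034 0.2201] toolx ang -179.6 tilt 0.08 w 0.0853 F [0.7 0.3 0.6] q7 0.63
0.5715,0.1995,0.12,189.4 -> yaw -9.0 shift [-0.077  -0.0168  0.1002]
0.5715,0.1995,0.024 -> yaw -0.0 shift [ 0.0001 -0.0001  0.096 ]
```

Emit:
arm_command(
  plan="0 0 0 -9;-0.026 -0.0056 0.02 0;-0.026 -0.0056 0.03 0;-0.025 -0.0056 0.04 0;0 0 0.04 0;0 0 0 0;0 0 0 0",
)

```text
clock: 21.18
tcp_pos: [0.5716, 0.2003, 0.091]
orientation: [-0.259, 3.129, 0.002]
contact_force: [-0.2, 0.6, 1.6]
grip_width: 0.0852
gripper_force: 0.0
```

```bash
python3 go.py 0.571,0.1998,0.0245,189.2
```

```text
clock 21.18 tcp [0.5716 0.2003 0.091 ] toolx ang -170.5 tilt 0.13 w 0.0852 F [-0.2  0.6  1.6] q7 0.71
0.571,0.1998,0.0245,189.2 -> yaw 0.3 shift [ 0.0008 -0.0005  0.0665]
```

Emit:
arm_command(
  plan="0.0005 0 0.025 0;0 0 0.02 0;0 0 0.013 0;0 0 0.008 0;0 0 0 0;0 0 0 0",
)

```text
clock: 21.92
tcp_pos: [0.5712, 0.1985, 0.0238]
orientation: [-0.256, 3.13, 0.001]
contact_force: [0.7, 0.7, 0.3]
grip_width: 0.0852
gripper_force: 0.0
```

Emit:
arm_command(
  plan="0 0 0 0;0 0 0 0;0 0 0 0;0 0 0 0;0 0 0 0;0 0 0 0;0 0 -0.03 0;0 0 -0.04 0;0 0 -0.04 0;0 0 -0.04 0;0 0 0 9.1;0 0 0 0",
  hand=1,
  grip_force=70,
)

```text
clock: 23.42
tcp_pos: [0.5707, 0.1976, 0.1732]
orientation: [-0.009, 3.141, -0.002]
contact_force: [-0.1, -0.1, -1.9]
grip_width: 0.0558
gripper_force: 74.5
```

```bash
python3 go.py 0.491,0.382,0.178,180.3 0.491,0.382,0.145
```

```text
clock 23.43 tcp [0.5707 0.1976 0.1732] toolx ang -179.7 tilt 0.07 w 0.0558 F [-0.1 -0.1 -1.9] q7 0.65
0.491,0.382,0.178,180.3 -> yaw 0.0 shift [ 0.0787  0.1848 -0.005 ]
0.491,0.382,0.145 -> yaw -0.0 shift [0.    0.    0.033]
```

Emit:
arm_command(
  plan="0.0157 0.037 -0.001 0;0.0157 0.037 -0.001 0;0.0157 0.037 -0.001 0;0.0157 0.037 -0.001 0;0.0157 0.037 -0.001 0;0 0 0 0;0 0 0 0;0 0 0 0",
)

```text
clock: 24.42
tcp_pos: [0.4924, 0.3811, 0.1775]
orientation: [0.005, -3.141, 0.002]
contact_force: [0.3, -0.3, -1.6]
grip_width: 0.0553
gripper_force: 74.8
```

```bash
python3 go.py 0.491,0.382,0.144,180.3
```

```text
clock 24.43 tcp [0.4924 0.3811 0.1775] toolx ang -179.8 tilt 0.09 w 0.0553 F [ 0.3 -0.3 -1.6] q7 0.33
0.491,0.382,0.144,180.3 -> yaw -0.1 shift [0.0014 0.0009 0.0335]
```

Emit:
arm_command(
  plan="0.001 0.001 0.014 0;0 0 0.012 0;0 0 0.006 0;0 0 0.002 0;0 0 0 0;0 0 0 0",
)

```text
clock: 25.18
tcp_pos: [0.4907, 0.3841, 0.1447]
orientation: [-0.007, 3.141, 0.001]
contact_force: [-0.5, -0.4, -2.4]
grip_width: 0.0552
gripper_force: 74.8
```

```bash
python3 go.py 0.491,0.382,0.143,180.3
```

```text
clock 25.18 tcp [0.4907 0.3841 0.1447] toolx ang -179.7 tilt 0.04 w 0.0552 F [-0.5 -0.4 -2.4] q7 0.30
0.491,0.382,0.143,180.3 -> yaw -0.0 shift [-0.0003 -0.0021  0.0017]
```

Emit:
arm_command(
  plan="0 -0.0015 0.001 0;0 0 0.001 0;0 0 0 0",
)

```text
clock: 25.55
tcp_pos: [0.4906, 0.3822, 0.1422]
orientation: [0.007, -3.142, 0.0]
contact_force: [0.2, 0.4, -2.8]
grip_width: 0.0556
gripper_force: 74.8
```

Emit:
arm_command(
  plan="0 0 0 0;0 0 0 0;0 0 0 0;0 0 0 0;0 0 -0.015 0;0 0 -0.03 0;0 0 -0.03 0;0 -0.04 0 0;0 -0.04 0 0;0 -0.04 0 0;0 -0.04 0 0;0 -0.04 0 0;0 0 0 0;0 0 0 0",
  hand=-1,
)

```text
clock: 27.3
tcp_pos: [0.4917, 0.1831, 0.2182]
orientation: [-0.007, 3.14, 0.001]
contact_force: [-0.1, 0.2, 0.1]
grip_width: 0.0855
gripper_force: 0.0
```

```bash
python3 - <<'E'
from h import *
cartons("top"); cartons("scene")
E
python3 go.py 0.674,0.160,0.12,181.1 0.674,0.160,0.024
```

```text
top carton top z 0.054 [0.67449957 0.16002759] [54, 96] 0.67106724 label [0.6753 0.1604 0.0515] 55
top carton top z 0.172 [0.49000293 0.38240378] [56, 94] 0.12439305 label [0.4902 0.3819 0.1698] 44
scene carton top z 0.171 [0.49155133 0.38065833] [56, 100] 0.121075705 label [0.4943 0.3772 0.1696] 39
scene carton top z 0.054 [0.67637115 0.16056198] [55, 99] 1.0053053 label [0.676  0.1561 0.0519] 34
clock 27.40 tcp [0.4914 0.1839 0.218 ] toolx ang -179.6 tilt 0.07 w 0.0854 F [ 1.  -0.4 -0.1] q7 0.67
0.674,0.160,0.12,181.1 -> yaw -0.7 shift [-0.1821 -0.0275  0.0981]
0.674,0.160,0.024 -> yaw -0.0 shift [ 0.0001 -0.0001  0.096 ]
```

Emit:
arm_command(
  plan="-0.0364 -0.0055 0 -0.7;-0.0364 -0.0055 0 0;-0.0364 -0.0055 0 0;-0.0364 -0.0055 0.02 0;-0.0364 -0.0055 0.03 0;0 0 0.04 0;0 0 0.03 0;0 0 0 0;0 0 0 0",
)

```text
clock: 28.52
tcp_pos: [0.6744, 0.159, 0.0988]
orientation: [-0.028, 3.14, 0.002]
contact_force: [-0.3, 0.5, 0.1]
grip_width: 0.0852
gripper_force: 0.0
```

```bash
python3 go.py 0.6745,0.160,0.0245,180.9
```

```text
clock 28.52 tcp [0.6744 0.159  0.0988] toolx ang -179.0 tilt 0.11 w 0.0852 F [-0.3  0.5  0.1] q7 0.76
0.6745,0.160,0.0245,180.9 -> yaw 0.1 shift [-0.      0.0009  0.0743]
```

Emit:
arm_command(
  plan="0 0.0005 0.03 0;0 0 0.02 0;0 0 0.015 0;0 0 0.009 0;0 0 0 0;0 0 0 0",
)

```text
clock: 29.28
tcp_pos: [0.6743, 0.1582, 0.024]
orientation: [-0.026, 3.14, 0.001]
contact_force: [-0.0, 0.7, 0.2]
grip_width: 0.0851
gripper_force: 0.0
```

Emit:
arm_command(
  plan="0 0 0 0;0 0 0 0;0 0 0 0;0 0 0 0;0 0 0 0;0 0 0 0;0 0 -0.03 0;0 0 -0.04 0;0 0 -0.04 0;0 0 -0.04 0;0 0 -0.04 0;0 0 -0.03 0.7;0 0 0 0",
  hand=1,
  grip_force=70,
)

```text
clock: 30.9
tcp_pos: [0.6745, 0.1584, 0.2452]
orientation: [-0.007, 3.138, 0.001]
contact_force: [0.3, 0.0, -3.3]
grip_width: 0.0553
gripper_force: 74.7
```

```bash
python3 go.py 0.491,0.382,0.23,180.3 
```

```text
clock 30.90 tcp [0.6745 0.1584 0.2452] toolx ang -179.7 tilt 0.19 w 0.0553 F [ 0.3  0.  -3.3] q7 0.83
0.491,0.382,0.23,180.3 -> yaw -0.0 shift [0.1824 0.2246 0.0148]
```

Emit:
arm_command(
  plan="0.0261 0.0321 0.002 0;0.0261 0.0321 0.002 0;0.0261 0.0321 0.002 0;0.0261 0.0321 0.002 0;0.0261 0.0321 0.002 0;0.0261 0.0321 0.002 0;0.0261 0.0321 0.002 0;0 0 0 0;0 0 0 0;0 0 0 0",
)

```text
clock: 32.15
tcp_pos: [0.4911, 0.3802, 0.2282]
orientation: [0.004, -3.141, 0.002]
contact_force: [0.0, -0.5, -2.7]
grip_width: 0.0556
gripper_force: 74.8
```

```bash
python3 go.py 0.4905,0.382,0.194,180.3 
```

```text
clock 32.15 tcp [0.4911 0.3802 0.2282] toolx ang -179.9 tilt 0.09 w 0.0556 F [ 0.  -0.5 -2.7] q7 0.37
0.4905,0.382,0.194,180.3 -> yaw -0.2 shift [0.0005 0.0018 0.0342]
```

Emit:
arm_command(
  plan="0.0005 0.0012 0.014 0;0 0 0.012 0;0 0 0.006 0;0 0 0.002 0;0 0 0 0;0 0 0 0",
)

```text
clock: 32.9
tcp_pos: [0.4897, 0.3833, 0.1957]
orientation: [-0.007, 3.141, 0.001]
contact_force: [-0.4, 0.7, -2.4]
grip_width: 0.0551
gripper_force: 74.8
```

```bash
python3 go.py 0.4905,0.382,0.193,180.3
```

```text
clock 32.90 tcp [0.4897 0.3833 0.1957] toolx ang -179.7 tilt 0.04 w 0.0551 F [-0.4  0.7 -2.4] q7 0.34
0.4905,0.382,0.193,180.3 -> yaw -0.0 shift [-0.0008 -0.0013  0.0027]
```

Emit:
arm_command(
  plan="-0.0006 -0.001 0.0015 0;0 0 0.0015 0;0 0 0 0",
)

```text
clock: 33.28
tcp_pos: [0.4902, 0.3819, 0.1923]
orientation: [-0.007, 3.142, -0.0]
contact_force: [-0.6, 0.1, -2.1]
grip_width: 0.0553
gripper_force: 74.9
```

Emit:
arm_command(
  plan="0 0 0 0;0 0 0 0;0 0 0 0;0 0 0 0;0 0 -0.015 0;0 0 -0.03 0;0 0 -0.03 0;0 -0.04 0 0;0 -0.04 0 0;0 -0.04 0 0;0 -0.04 0 0;0 -0.04 0 0;0 0 0 0;0 0 0 0",
  hand=-1,
)

```text
clock: 35.02
tcp_pos: [0.4912, 0.1828, 0.2682]
orientation: [-0.008, 3.14, 0.001]
contact_force: [-0.8, 0.3, 0.1]
grip_width: 0.0852
gripper_force: 0.0
```

```bash
cat > chk.py <<'E'
import sys
from h import *
cartons("top"); p,d,W,hsv=cartons("scene",sys.argv[1]); z=W[...,2]
for k,Q in blobs((d>0)&(z>.03)&(z<.075)&(p.max(2)<75)&(abs(W[...,1]+.36)<.14)&(W[...,0]>.4)&(W[...,0]<.63),W,60): print('dark',Q.mean(0).round(4),rect(Q[:,:2]),len(Q))
for n in ("scene","top"):
    p,d,W=cloud(n); hsv=cv2.cvtColor(p,cv2.COLOR_RGB2HSV); z=W[...,2]
    reg=(d>0)&(z>.035)&(W[...,1]<.35)&(W[...,1]>-.32)&(W[...,0]>.33)&(W[...,0]<.8)
    for k,Q in blobs(reg&((hsv[...,0]<6)|(hsv[...,0]>174))&(hsv[...,1]>150),W,4): print(n,'red',Q.mean(0).round(4),len(Q))
    for k,Q in blobs(reg&(z<.07)&(p.max(2)<75),W,30): print(n,'grip?',Q.mean(0).round(4),rect(Q[:,:2]),len(Q))
E
python3 chk.py pics/s5.png; python3 go.py
```

```text
top carton top z 0.222 [0.4910289  0.38215005] [57, 95] 0.39605394 label [0.4904 0.3816 0.2194] 38
scene carton top z 0.221 [0.49342447 0.38020508] [57, 99] 0.7154655 label [0.4952 0.3736 0.2193] 46
dark [ 0.5135 -0.376   0.0554] (array([ 0.50979636, -0.37879041]), [58, 62], np.float32(10.959545)) 502
scene red [ 0.4828 -0.1724  0.0591] 16
scene red [ 0.532  -0.1139  0.0587] 15
scene red [0.6375 0.0071 0.0627] 4
scene grip? [ 0.4772 -0.1803  0.0566] (array([ 0.47503165, -0.17936044]), [11, 22], np.float32(147.56496)) 32
scene grip? [ 0.5045 -0.1446  0.0576] (array([ 0.50550189, -0.14302272]), [24, 68], np.float32(51.876896)) 193
scene grip? [ 0.7469 -0.0192  0.0483] (array([ 0.74028687, -0.01687816]), [19, 60], np.float32(139.37189)) 154
top red [ 0.5303 -0.1118  0.0583] 22
top red [ 0.4801 -0.1701  0.0568] 21
top grip? [ 0.5358 -0.1034  0.0558] (array([ 0.53682062, -0.10495303]), [11, 24], np.float32(129.3233)) 39
top grip? [ 0.5047 -0.14    0.0565] (array([ 0.50472702, -0.14086699]), [23, 67], np.float32(48.002453)) 249
top grip? [ 0.4725 -0.1768  0.056 ] (array([ 0.47300848, -0.17706552]), [11, 22], np.float32(135.68959)) 39
clock 35.23 tcp [0.4909 0.1834 0.2676] toolx ang -179.6 tilt 0.04 w 0.0851 F [1.1 0.3 0.4] q7 0.73
```

View pics/s5.png

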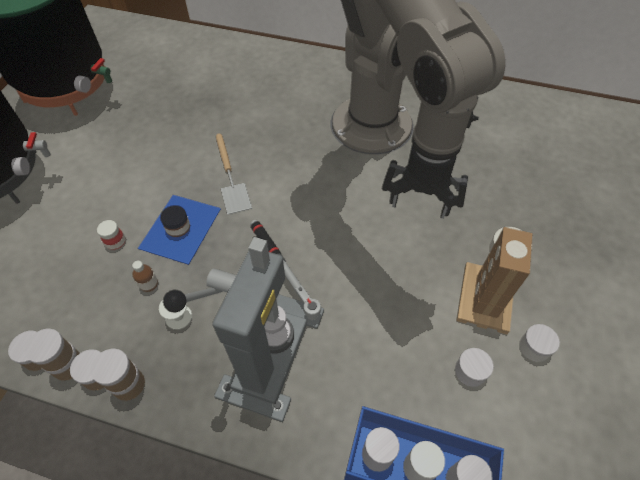

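The column stands straight at about (505,280) and the jar is on the mat at (177,222). Now the wrench: the handle points to about -130.7° from the bolt, which sits near (0.64, 0.0175).

```bash
python3 go.py 0.5194,-0.1228,0.2,229.3 0.5194,-0.1228,0.039
```

```text
clock 35.23 tcp [0.4909 0.1834 0.2676] toolx ang -179.6 tilt 0.04 w 0.0851 F [1.1 0.3 0.4] q7 0.73
0.5194,-0.1228,0.2,229.3 -> yaw -48.9 shift [ 0.2136 -0.2213  0.0674]
0.5194,-0.1228,0.039 -> yaw -0.0 shift [ 1.00e-04 -1.00e-04  1.61e-01]
```

Emit:
arm_command(
  plan="0 0 0 -9.8;0 0 0 -9.8;0 0 0 -9.8;0 0 0 -9.8;0 0 0 -9.7;0.0267 -0.0277 0 0;0.0267 -0.0277 0 0;0.0267 -0.0277 0 0;0.0267 -0.0277 0 0;0.0267 -0.0277 0 0;0.0267 -0.0277 0 0;0.0267 -0.0277 0 0;0.0267 -0.0277 0 0;0 0 0.035 0;0 0 0.035 0;0 0 0.03 0;0 0 0 0;0 0 0 0",
)

```text
clock: 37.48
tcp_pos: [0.5201, -0.1238, 0.1685]
orientation: [-1.308, 2.855, -0.0]
contact_force: [-0.1, 0.2, 0.1]
grip_width: 0.0853
gripper_force: 0.0
```

```bash
python3 go.py 0.5194,-0.1228,0.039,229.3
```

```text
clock 37.48 tcp [ 0.5201 -0.1238  0.1685] toolx ang -130.8 tilt 0.09 w 0.0853 F [-0.1  0.2  0.1] q7 1.94
0.5194,-0.1228,0.039,229.3 -> yaw -0.1 shift [-1.000e-04  1.300e-03  1.295e-01]
```

Emit:
arm_command(
  plan="0 0.0012 0.03 0;0 0 0.03 0;0 0 0.03 0;0 0 0.02 0;0 0 0.0125 0;0 0 0.007 0;0 0 0 0;0 0 0 0",
)

```text
clock: 38.48
tcp_pos: [0.5187, -0.1237, 0.0384]
orientation: [-1.306, 2.856, -0.001]
contact_force: [0.0, 0.4, -0.1]
grip_width: 0.0853
gripper_force: 0.0
```

Emit:
arm_command(
  plan="0 0 0 0;0 0 0 0;0 0 0 0;0 0 0 0",
  hand=0,
  grip_force=20,
)

```text
clock: 38.98
tcp_pos: [0.5182, -0.1238, 0.0378]
orientation: [-1.307, 2.857, -0.0]
contact_force: [-0.3, -0.0, 0.3]
grip_width: 0.0429
gripper_force: 0.0
```

```bash
cat > w.py <<'E'
# handle angle of the wrench from the red bands and grip pixels
import sys
from h import *
for n in ("top","scene"):
    p,d,W=cloud(n,f"pics/{n}_{sys.argv[1]}.png"); hsv=cv2.cvtColor(p,cv2.COLOR_RGB2HSV); z=W[...,2]
    reg=(d>0)&(z>.04)&(z<.075)&(W[...,1]<.35)&(W[...,1]>-.32)&(W[...,0]>.35)&(W[...,0]<.7)
    for k,Q in blobs(reg&((hsv[...,0]<6)|(hsv[...,0]>174))&(hsv[...,1]>130),W,4):
        c=Q.mean(0); v=c[:2]-[.64,.0175]; print(n,'red',c.round(4),'r %.3f ang %.1f'%(np.hypot(*v),np.degrees(np.arctan2(v[1],v[0]))%360),len(Q))
E
python3 go.py; python3 w.py a
```

```text
clock 38.98 tcp [ 0.5182 -0.1238  0.0378] toolx ang -130.8 tilt 0.00 w 0.0429 F [-0.3 -0.   0.3] q7 1.78
top red [0.6358 0.0075 0.0607] r 0.011 ang 247.1 5
scene red [ 0.5325 -0.1142  0.0588] r 0.170 ang 230.8 16
scene red [0.6359 0.0068 0.0606] r 0.011 ang 248.9 8
```

Emit:
arm_command(
  plan="-0.0003 0.0097 0 3;-0.0003 0.0097 0 3;-0.0003 0.0097 0 3;-0.0003 0.0097 0 3;-0.0003 0.0097 0 3;-0.0003 0.0097 0 3;-0.0003 0.0097 0 3;-0.0003 0.0097 0 3;-0.0003 0.0097 0 3;-0.0003 0.0097 0 3",
)

```text
clock: 40.33
tcp_pos: [0.4648, -0.0438, 0.0379]
orientation: [-0.52, 3.098, -0.0]
contact_force: [1.1, 0.3, 0.1]
grip_width: 0.0424
gripper_force: 0.2
```

```bash
python3 go.py; python3 w.py b; python3 -c "
import numpy as np
for d in (-30,-50,-65,-75):
    t=np.radians(229.3+d);print(d,229.3+d,(np.array([.641,.0175])+.185*np.array([np.cos(t),np.sin(t)])).round(4))"
```

```text
clock 40.33 tcp [ 0.4648 -0.0438  0.0379] toolx ang -160.9 tilt 0.02 w 0.0424 F [1.1 0.3 0.1] q7 1.11
scene red [ 0.4835 -0.0438  0.0572] r 0.168 ang 201.4 23
scene red [0.6323 0.0117 0.0626] r 0.010 ang 217.1 8
-30 199.3 [ 0.4664 -0.0436]
-50 179.3 [0.456  0.0198]
-65 164.3 [0.4629 0.0676]
-75 154.3 [0.4743 0.0977]
```

Emit:
arm_command(
  plan="-0.0003 0.0097 0 3;-0.0003 0.0097 0 3;-0.0003 0.0097 0 3;-0.0003 0.0097 0 3;-0.0003 0.0097 0 3;-0.0003 0.0097 0 3;-0.0003 0.0097 0 3;-0.0003 0.0097 0 3;-0.0003 0.0097 0 3",
)

```text
clock: 41.55
tcp_pos: [0.4567, 0.0408, 0.0376]
orientation: [-0.217, -3.134, 0.003]
contact_force: [0.3, -3.3, 0.1]
grip_width: 0.0427
gripper_force: 1.5
```

```bash
python3 go.py 0.4595,0.0549,0.038,168.3; python3 w.py c
```

```text
clock 41.55 tcp [0.4567 0.0408 0.0376] toolx ang 172.1 tilt 0.12 w 0.0427 F [ 0.3 -3.3  0.1] q7 0.51
0.4595,0.0549,0.038,168.3 -> yaw 3.8 shift [ 0.0002  0.0143 -0.0004]
top red [0.6312 0.0173 0.0622] r 0.009 ang 181.6 8
scene red [0.4737 0.0344 0.0569] r 0.167 ang 174.2 27
scene red [0.6326 0.0174 0.0616] r 0.007 ang 180.7 8
```

Emit:
arm_command(
  plan="-0.0002 0.0065 0 2;-0.0002 0.0065 0 2;-0.0002 0.0065 0 2;-0.0002 0.0065 0 2;-0.0002 0.0065 0 2;-0.0002 0.0065 0 2;0 0 0 0;0 0 0 0",
)

```text
clock: 42.65
tcp_pos: [0.466, 0.0791, 0.0376]
orientation: [-0.539, -3.094, 0.001]
contact_force: [-1.1, -1.8, 0.5]
grip_width: 0.0427
gripper_force: 1.1
```

```bash
python3 go.py; python3 w.py d
```

```text
clock 42.65 tcp [0.466  0.0791 0.0376] toolx ang 160.2 tilt 0.06 w 0.0427 F [-1.1 -1.8  0.5] q7 0.26
top red [0.6315 0.0198 0.0601] r 0.009 ang 164.8 4
scene red [0.4812 0.0683 0.0576] r 0.167 ang 162.3 27
scene red [0.6315 0.0201 0.0603] r 0.009 ang 163.2 9
```

Emit:
arm_command(
  plan="-0.0001 0.0049 0 1.5;-0.0001 0.0049 0 1.5;-0.0001 0.0049 0 1.5;0 0 0 0;0 0 0 0",
)

```text
clock: 43.38
tcp_pos: [0.4722, 0.0938, 0.0379]
orientation: [0.661, 3.071, 0.001]
contact_force: [-1.2, -1.4, -0.6]
grip_width: 0.0428
gripper_force: 0.8
```

Emit:
arm_command(
  plan="-0.0001 0.0049 0 1.5;-0.0001 0.0049 0 1.5;0 0 0 0;0 0 0 0",
)

```text
clock: 43.88
tcp_pos: [0.4765, 0.1025, 0.0379]
orientation: [0.742, 3.053, 0.001]
contact_force: [-2.0, -0.7, 0.1]
grip_width: 0.0427
gripper_force: 0.8
```

Emit:
arm_command(
  plan="-0.0001 0.0049 0 1.5;-0.0001 0.0049 0 1.5;0 0 0 0;0 0 0 0",
)

```text
clock: 44.38
tcp_pos: [0.4813, 0.1111, 0.0379]
orientation: [0.821, 3.032, 0.001]
contact_force: [-1.3, -2.1, 0.5]
grip_width: 0.0427
gripper_force: 0.8
```

```bash
python3 go.py; python3 w.py e
```

```text
clock 44.38 tcp [0.4813 0.1111 0.0379] toolx ang 149.7 tilt 0.04 w 0.0427 F [-1.3 -2.1  0.5] q7 0.07
top red [0.6317 0.0223 0.0591] r 0.010 ang 149.7 4
scene red [0.4941 0.0981 0.0574] r 0.167 ang 151.1 30
scene red [0.6333 0.0228 0.0623] r 0.009 ang 141.6 7
```

Emit:
arm_command(
  plan="-0.0001 0.0049 0 1.5;-0.0001 0.0049 0 1.5;0 0 0 0;0 0 0 0",
)

```text
clock: 44.98
tcp_pos: [0.4866, 0.1193, 0.0379]
orientation: [0.9, 3.01, 0.001]
contact_force: [-1.7, -0.2, -0.1]
grip_width: 0.0428
gripper_force: 0.8
```

Emit:
arm_command(
  plan="-0.0001 0.0049 0 1.5;-0.0001 0.0049 0 1.5;0 0 0 0;0 0 0 0",
)

```text
clock: 45.48
tcp_pos: [0.492, 0.1271, 0.0378]
orientation: [0.979, 2.985, 0.0]
contact_force: [-2.9, -1.6, -0.4]
grip_width: 0.043
gripper_force: 1.3
```

```bash
python3 go.py; python3 w.py f
```

```text
clock 45.48 tcp [0.492  0.1271 0.0378] toolx ang 143.7 tilt 0.01 w 0.0430 F [-2.9 -1.6 -0.4] q7 -0.04
top red [0.6335 0.0231 0.0611] r 0.009 ang 139.2 6
scene red [0.4424 0.1623 0.0535] r 0.245 ang 143.8 6
scene red [0.5031 0.1136 0.057 ] r 0.167 ang 144.9 30
scene red [0.6343 0.0236 0.0624] r 0.008 ang 133.4 8
```

Emit:
arm_command(
  plan="-0.0001 0.0049 0 1.5;-0.0001 0.0049 0 1.5;0 0 0 0;0 0 0 0",
)

```text
clock: 46.08
tcp_pos: [0.4967, 0.1331, 0.0371]
orientation: [-1.059, -2.956, 0.006]
contact_force: [-4.8, -4.5, 0.6]
grip_width: 0.0427
gripper_force: 3.7
```

Emit:
arm_command(
  plan="-0.0001 0.0049 0 1.5;0 0 0 0;0 0 0 0",
)

```text
clock: 46.45
tcp_pos: [0.499, 0.1358, 0.0367]
orientation: [-1.097, -2.941, 0.01]
contact_force: [-6.6, -5.2, 0.8]
grip_width: 0.043
gripper_force: 4.9
```

Emit:
arm_command(
  plan="-0.0001 0.0049 0 1.5;-0.0001 0.0049 0 1.5;0 0 0 0;0 0 0 0",
)

```text
clock: 46.95
tcp_pos: [0.5039, 0.1413, 0.036]
orientation: [-1.174, -2.909, 0.017]
contact_force: [-10.4, -10.1, 1.1]
grip_width: 0.0426
gripper_force: 7.2
```

```bash
python3 go.py; python3 w.py g
```

```text
clock 46.95 tcp [0.5039 0.1413 0.036 ] toolx ang 136.0 tilt 0.67 w 0.0426 F [-10.4 -10.1   1.1] q7 -0.16
top red [0.6341 0.0236 0.0597] r 0.008 ang 133.9 6
scene red [0.457  0.1794 0.0543] r 0.244 ang 138.5 12
scene red [0.5131 0.126  0.0574] r 0.167 ang 139.5 29
scene red [0.6343 0.0247 0.0613] r 0.009 ang 128.3 8
```

Emit:
arm_command(
  plan="-0.0001 0.0049 0 1.5;0 0 0 0;0 0 0 0",
)

```text
clock: 47.42
tcp_pos: [0.5071, 0.1449, 0.0359]
orientation: [-1.211, -2.893, 0.017]
contact_force: [-11.9, -9.4, 1.7]
grip_width: 0.0429
gripper_force: 7.4
```

Emit:
arm_command(
  plan="-0.0001 0.0049 0 1.5;0 0 0 0;0 0 0 0",
)

```text
clock: 47.8
tcp_pos: [0.5103, 0.1483, 0.0358]
orientation: [-1.249, -2.877, 0.018]
contact_force: [-12.2, -9.3, 1.3]
grip_width: 0.0426
gripper_force: 7.6
```

```bash
python3 go.py; python3 w.py h; python3 -c "
import cv2
a=cv2.imread('pics/scene_h.png')[180:340,180:440]; b=cv2.imread('pics/top_h.png')[150:310,200:460]
cv2.imwrite('pics/hh.png',cv2.resize(cv2.vconcat([a,b]),(650,800)[:2] if 0 else (480,590),interpolation=cv2.INTER_CUBIC))"
```

```text
clock 47.80 tcp [0.5103 0.1483 0.0358] toolx ang 133.1 tilt 0.71 w 0.0426 F [-12.2  -9.3   1.3] q7 -0.21
top red [0.6337 0.0235 0.0625] r 0.009 ang 136.5 6
scene red [0.4651 0.1882 0.0547] r 0.244 ang 135.7 18
scene red [0.5187 0.1321 0.0574] r 0.167 ang 136.6 28
scene red [0.634  0.0246 0.0607] r 0.009 ang 130.1 8
```

View pics/hh.png

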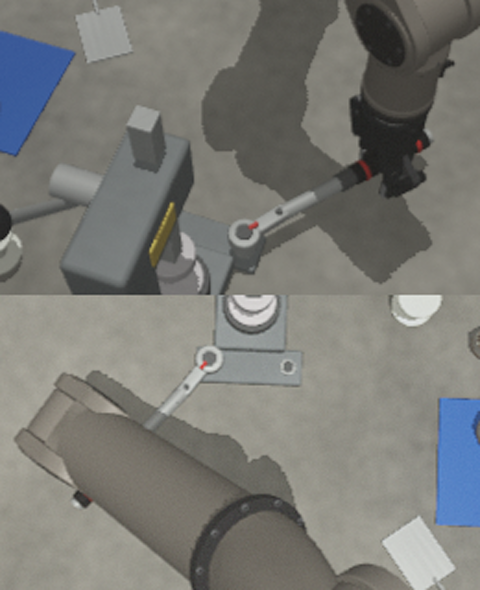

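Force has levelled off at about 15 N, so the hinge is starting to give. The crop shows the ring at full-frame (313,306), the hinge dot at (332,294) and the inner red band at (378,271), with a slight bend. I'll compare earlier frames to measure it.

```bash
cat > bend.py <<'E'
# shank axis (bolt ring->hinge) and handle axis beyond the hinge: bright silver pixels cast on z=.052, split by radius from bolt
import sys
from h import *
def line(P):
    c=P.mean(0); v=np.linalg.svd(P-c)[2][0]; v=v*np.sign((c-B)@v); return np.degrees(np.arctan2(v[1],v[0]))%360, len(P)
B=np.array([.641,.0175]); c=eyes.calibration("scene"); f=240/np.tan(np.radians(c['fov_y']/2)); v,u=np.mgrid[:480,:640]
D=np.stack([(u-c['cx'])/f,-(v-c['cy'])/f,-np.ones(u.shape)],-1)@R.from_rotvec(c['attitude']).as_matrix().T
X=(c['origin']+D*((.052-c['origin'][2])/D[...,2])[...,None])[...,:2]
for s in sys.argv[1:]:
    p=cv2.imread(f'pics/scene_{s}.png')[:,:,::-1]; hsv=cv2.cvtColor(np.ascontiguousarray(p),cv2.COLOR_RGB2HSV)
    red=((hsv[...,0]<6)|(hsv[...,0]>174))&(hsv[...,1]>130); V=X-B; rr=np.hypot(V[...,0],V[...,1])
    m=red&(rr>.14)&(rr<.19); q=X[m].mean(0); a=np.arctan2(*(q-B)[::-1]); 
    e=np.array([np.cos(a),np.sin(a)]); n=np.array([-e[1],e[0]]); t=V@e; w=V@n
    br=(p.min(2)>115)&(hsv[...,1]<50)&(abs(w)<.022)
    cen=lambda lo,hi:[ (np.round(t[k].mean(),3), np.round(1000*w[k].mean(),1), int(k.sum())) for k in [br&(t>=x)&(t<x+.012) for x in np.arange(lo,hi,.012)]]
    print(s,'red r %.3f ang %.1f'%(np.hypot(*(q-B)),np.degrees(a)%360),[tuple(map(float,z)) for z in cen(.018,.09)])
E
python3 bend.py d e f g h; python3 -c "
import cv2
L=[cv2.resize(cv2.imread(f'pics/scene_{s}.png')[255:325,300:390],(390,300),interpolation=cv2.INTER_CUBIC) for s in 'efgh']
cv2.imwrite('pics/zz.png',cv2.vconcat([cv2.hconcat(L[:2]),cv2.hconcat(L[2:])]))"
```

```text
d red r 0.171 ang 162.9 [(0.024, 5.1, 50.0), (0.036, 7.0, 64.0), (0.048, 9.0, 48.0), (0.06, 7.6, 58.0), (0.072, 6.6, 51.0), (0.084, 1.0, 31.0)]
e red r 0.170 ang 151.9 [(0.024, 6.9, 63.0), (0.036, 7.4, 66.0), (0.048, 8.6, 50.0), (0.06, 7.9, 61.0), (0.071, 4.3, 44.0), (0.084, 0.8, 32.0)]
f red r 0.170 ang 145.8 [(0.024, 6.9, 65.0), (0.036, 6.2, 71.0), (0.048, 6.8, 57.0), (0.06, 6.4, 65.0), (0.072, 2.0, 36.0), (0.084, 0.7, 32.0)]
g red r 0.170 ang 140.5 [(0.024, 5.3, 71.0), (0.036, 5.2, 71.0), (0.048, 6.4, 59.0), (0.059, 4.2, 61.0), (0.072, 0.0, 35.0), (0.084, 0.9, 32.0)]
h red r 0.170 ang 137.7 [(0.024, 5.7, 68.0), (0.036, 6.0, 67.0), (0.048, 6.5, 56.0), (0.059, 4.1, 54.0), (0.072, 0.9, 36.0), (0.084, 2.4, 33.0)]
```

View pics/zz.png

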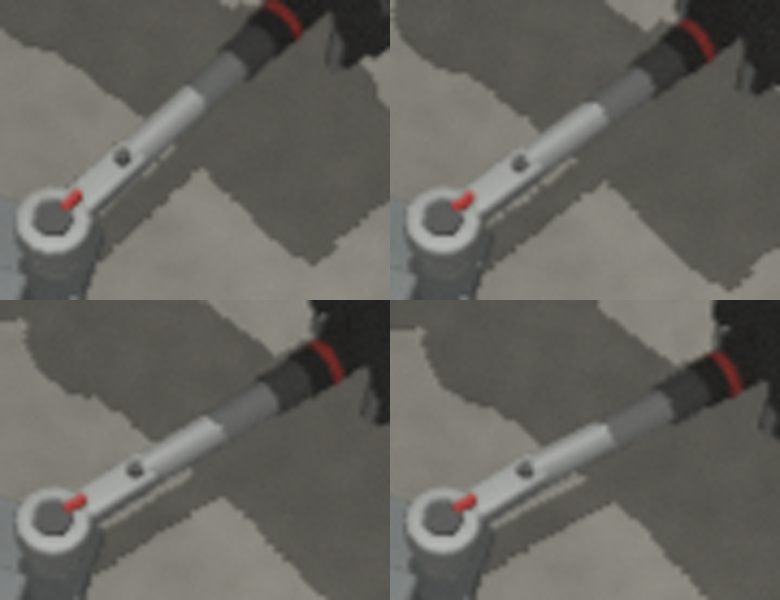

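Between g and h the hinge dot stays at crop (136,169) while the handle went on, so the bolt is seated and the bend is about 0.07 rad. About 15 mm more at the fingers should bring it to roughly 0.18.

Emit:
arm_command(
  plan="-0.0001 0.0049 0 2;0 0 0 0;-0.0001 0.0049 0 2;0 0 0 0;0 0 0 0",
)

```text
clock: 48.52
tcp_pos: [0.5175, 0.1547, 0.0357]
orientation: [-1.348, -2.832, 0.018]
contact_force: [-12.4, -9.8, 0.8]
grip_width: 0.0425
gripper_force: 7.8
```

Emit:
arm_command(
  plan="-0.0001 0.0045 0 2;0 0 0 0;0 0 0 0",
)

```text
clock: 48.9
tcp_pos: [0.5209, 0.1574, 0.0356]
orientation: [-1.397, -2.808, 0.019]
contact_force: [-13.3, -9.5, 2.5]
grip_width: 0.0428
gripper_force: 8.0
```

```bash
python3 go.py; python3 w.py i; python3 bend.py i; python3 -c "
import cv2
L=[cv2.resize(cv2.imread(f'pics/scene_{s}.png')[255:325,300:390],(390,300),interpolation=cv2.INTER_CUBIC) for s in 'gi']
cv2.imwrite('pics/zi.png',cv2.hconcat(L))"
```

```text
clock 48.90 tcp [0.5209 0.1574 0.0356] toolx ang 127.1 tilt 0.75 w 0.0428 F [-13.3  -9.5   2.5] q7 -0.30
top red [0.6336 0.0235 0.0627] r 0.009 ang 136.7 6
scene red [0.4784 0.2    0.056 ] r 0.244 ang 131.5 21
scene red [0.5275 0.1404 0.0569] r 0.167 ang 132.5 28
scene red [0.6341 0.0246 0.0609] r 0.009 ang 129.5 8
i red r 0.169 ang 133.5 [(0.024, 6.8, 65.0), (0.036, 6.8, 64.0), (0.048, 5.6, 54.0), (0.059, 3.0, 54.0), (0.072, 4.1, 34.0), (0.084, 4.4, 34.0)]
```

View pics/zi.png

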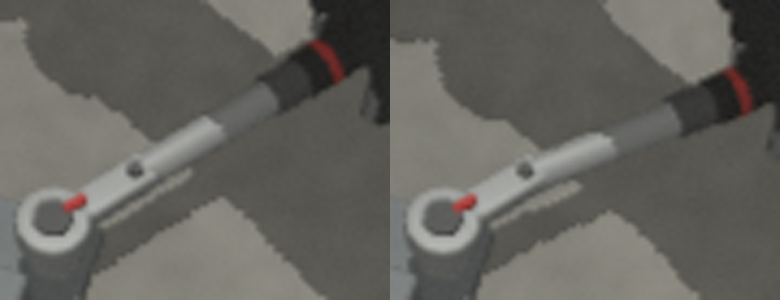

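Emit:
arm_command(
  plan="-0.0001 0.003 0 1;0 0 0 0;0 0 0 0",
)

```text
clock: 49.38
tcp_pos: [0.5232, 0.1592, 0.0356]
orientation: [-1.422, -2.795, 0.019]
contact_force: [-12.3, -9.0, 2.1]
grip_width: 0.043
gripper_force: 8.1
```

Emit:
arm_command(
  plan="-0.0001 -0.006 0 -2;-0.0001 -0.006 0 -2;-0.0001 -0.006 0 -2;-0.0001 -0.006 0 -2;-0.0001 -0.006 0 -2;-0.0001 -0.006 0 -2;-0.0002 -0.0065 0 -2;-0.0002 -0.0065 0 -2;-0.0003 -0.0097 0 -3;-0.0003 -0.0097 0 -3;-0.0003 -0.0097 0 -3;-0.0003 -0.0097 0 -3;-0.0003 -0.0097 0 -3;0 0 0 0",
)

```text
clock: 51.12
tcp_pos: [0.4704, 0.0875, 0.0382]
orientation: [0.624, 3.077, 0.003]
contact_force: [0.2, 0.6, -0.5]
grip_width: 0.0427
gripper_force: 0.0
```

```bash
python3 - <<'E'
import numpy as np,subprocess
from bench import r
p=r.get_obs()['tcp_pos']; v=p[:2]-[.641,.0175]; print('r %.4f ang %.1f'%(np.hypot(*v),np.degrees(np.arctan2(v[1],v[0]))%360))
E
python3 go.py; python3 w.py j
```

```text
r 0.1844 ang 157.7
clock 51.12 tcp [0.4704 0.0875 0.0382] toolx ang 157.1 tilt 0.14 w 0.0427 F [ 0.2  0.6 -0.5] q7 0.21
top red [0.6321 0.0215 0.0611] r 0.009 ang 152.8 5
scene red [0.4206 0.1263 0.0552] r 0.245 ang 153.6 8
scene red [0.4899 0.0892 0.0575] r 0.166 ang 154.5 26
scene red [0.6327 0.0214 0.061 ] r 0.008 ang 152.2 8
```

Emit:
arm_command(
  plan="-0.0003 -0.0097 0 -3;-0.0003 -0.0097 0 -3;-0.0003 -0.0097 0 -3;-0.0003 -0.0097 0 -3;-0.0003 -0.0097 0 -3;-0.0003 -0.0097 0 -3;-0.0003 -0.0097 0 -3;-0.0003 -0.0097 0 -3;-0.0003 -0.0097 0 -3;-0.0003 -0.0097 0 -3;-0.0003 -0.0097 0 -3;-0.0003 -0.0097 0 -3;0 0 0 0",
)

```text
clock: 52.85
tcp_pos: [0.461, -0.0269, 0.0379]
orientation: [-0.357, 3.12, 0.001]
contact_force: [0.6, 0.2, -0.1]
grip_width: 0.043
gripper_force: 0.0
```

```bash
python3 - <<'E'
import numpy as np
from bench import r
p=r.get_obs()['tcp_pos']; v=p[:2]-[.641,.0175]; print('r %.4f ang %.1f'%(np.hypot(*v),np.degrees(np.arctan2(v[1],v[0]))%360))
E
python3 go.py
```

```text
r 0.1854 ang 193.9
clock 52.85 tcp [ 0.461  -0.0269  0.0379] toolx ang -167.0 tilt 0.07 w 0.0430 F [ 0.6  0.2 -0.1] q7 0.98
```

Emit:
arm_command(
  plan="-0.0003 -0.0097 0 -3;-0.0003 -0.0097 0 -3;-0.0003 -0.0097 0 -3;-0.0003 -0.0097 0 -3;-0.0003 -0.0097 0 -3;-0.0003 -0.0097 0 -3;-0.0003 -0.0097 0 -3;-0.0003 -0.0097 0 -3;-0.0003 -0.0097 0 -3;-0.0003 -0.0097 0 -3;-0.0002 -0.0065 0 -2;-0.0001 -0.003 0 -1;0 0 0 0;0 0.005 0 0;0 0 0 0",
)

```text
clock: 54.72
tcp_pos: [0.5085, -0.1138, 0.0379]
orientation: [1.233, -2.889, -0.0]
contact_force: [-0.3, 0.0, -0.8]
grip_width: 0.0427
gripper_force: 0.0
```

Emit:
arm_command(
  plan="0 0 0 0;0 0 0 0;0 0 0 0;0 0 0 0;0 0 -0.015 0;0 0 -0.02 0;0 0 -0.03 0;0 0 -0.04 0;0 0 -0.04 0;0 0 -0.04 0;0.04 0.04 0 0;0.04 0.04 0 0;0.02 0.04 0 0;0 0 0 0;0 0 0 0",
  hand=-1,
)

```text
clock: 56.6
tcp_pos: [0.3541, -0.1038, 0.2237]
orientation: [-1.231, 2.89, -0.005]
contact_force: [0.1, -0.0, 0.2]
grip_width: 0.0853
gripper_force: 0.0
```

```bash
python3 go.py; python3 chk.py pics/s9.png; python3 w.py k
```

```text
clock 56.60 tcp [ 0.3541 -0.1038  0.2237] toolx ang -133.8 tilt 0.17 w 0.0853 F [ 0.1 -0.   0.2] q7 2.35
top carton top z 0.220 [0.49096811 0.38207898] [57, 95] 0.9169902 label [0.4903 0.3808 0.2186] 39
scene carton top z 0.221 [0.49289407 0.38014728] [57, 98] 0.5664194 label [0.4946 0.3733 0.219 ] 51
dark [ 0.554  -0.3848  0.0554] (array([ 0.55124878, -0.3880542 ]), [59, 62], np.float32(105.351074)) 536
scene red [ 0.4653 -0.1553  0.0594] 17
scene red [ 0.5204 -0.1023  0.0588] 21
scene grip? [ 0.4578 -0.1621  0.0569] (array([ 0.45608002, -0.16148747]), [13, 23], np.float32(129.20822)) 30
scene grip? [ 0.4932 -0.1291  0.0565] (array([ 0.49188998, -0.12834109]), [25, 73], np.float32(44.001907)) 258
scene grip? [ 0.5278 -0.0945  0.056 ] (array([ 0.52928253, -0.09254485]), [18, 25], np.float32(132.14392)) 57
scene grip? [ 0.7469 -0.0195  0.0486] (array([ 0.74033081, -0.01680984]), [18, 60], np.float32(139.81274)) 154
top red [0.6361 0.0085 0.0594] 4
top red [ 0.5183 -0.1002  0.057 ] 21
top red [ 0.4613 -0.152   0.0577] 21
top grip? [ 0.5247 -0.0923  0.0561] (array([ 0.52556519, -0.09234861]), [11, 21], np.float32(134.86096)) 40
top grip? [ 0.4899 -0.1256  0.0564] (array([ 0.49039273, -0.12586772]), [24, 68], np.float32(42.72572)) 260
top grip? [ 0.4547 -0.1593  0.0568] (array([ 0.45564026, -0.15967744]), [11, 22], np.float32(133.53459)) 40
top red [0.6354 0.0075 0.06  ] r 0.011 ang 245.3 5
top red [ 0.5191 -0.1004  0.0568] r 0.169 ang 224.3 30
top red [ 0.4622 -0.1526  0.0565] r 0.246 ang 223.7 27
scene red [ 0.4644 -0.1552  0.058 ] r 0.246 ang 224.5 22
scene red [ 0.5201 -0.102   0.0574] r 0.169 ang 224.9 28
scene red [0.6353 0.0076 0.0622] r 0.011 ang 244.8 7
```

View pics/s9.png

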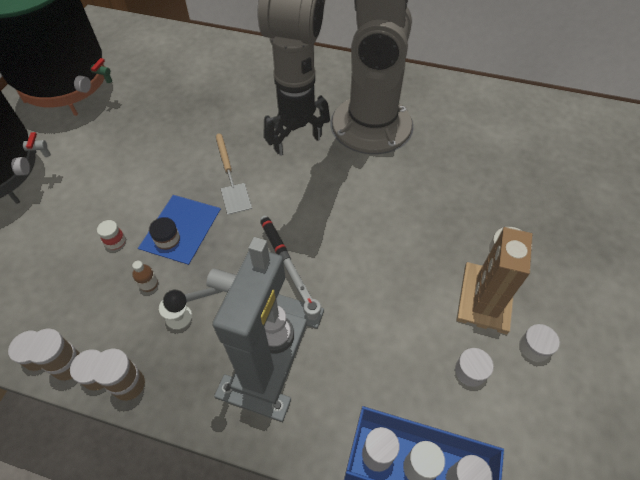

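The jar was knocked to about (0.551, -0.388), seen at pixel (164,232). It is still upright and wholly on the mat, 44 mm from the centre along the mat's long side. The column is intact, and the handle is straight and back to about 5° short of where it started. Handing in.

```bash
python3 -c "
from bench import ticket
print(ticket.hand_in())"
```

```text
the job is handed in; nothing more can be done
None
```

The job is handed in; no verdict came back. By my camera and force readings, all three loose cartons stand in one column on the bottom carton and the jar is upright on the mat (44 mm off its centre after a knock). The bolt seated and the wrench clicked at a bend of about 0.19 rad, and the handle is back to about 5° short of where it started.

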